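# Sort finished prints from the build plate into parts trays

## Robot

A 7-joint arm with a two-finger parallel gripper is mounted at the origin on the work surface. World frame = base frame: x ahead of the robot, y to its left, z up, the work surface at z = 0. Lengths are in m, angles in rad, forces in N, time in s.
With the tool pointing down it reaches from about 0.425 to 0.875 m from the base axis. Payload 4.7 kg.
Tool frame: the origin (TCP) lies at the centre of the arm's flange, where the gripper is bolted on; the fingertips stand 173 mm ahead of it and the grasp point (between the pads) lies 155 mm ahead of it; z points along the fingers, y is the line along which they close (so a half turn about z gives the same grasp; the last joint's range is limited). The gripper opens to 85 mm and grips with 20 to 120 N. Pads are 22 mm wide; open, the fingers measure 114 mm over their backs; the gripper's body (76 mm by 85 mm) begins 54 mm behind the grasp point. The pads swing forward as they close: fully open they stand 13 mm farther back than shut.
Start: joints at [-1.148, 0.321, -0.07, 1.45, 0.023, 1.371, -0.057], TCP at [0.258, 0.596, 0.405] pointing down, gripper open.
Joint ranges: [-2.86, 2.86], [-0.3, 2.09], [-1.38, 1.24], [0.06, 2.45], [-1.56, 4.7], [0.09, 2.05], [-2.69, 2.69]. Speed limits (rad/s): [2.57, 2.57, 3.14, 3.14, 3.14, 3.14, 3.14].

## Interface

Orientations are given as [roll, pitch, yaw] about the fixed x, y, z axes, in that order (R = Rz(yaw) Ry(pitch) Rx(roll)).
In Python, from workcell import observe, snapshot, get_calibration, finish_job gives the robot as it stands. The module is installed in compiled form; this text tells all that it offers.
- The arm moves only by the tool apply_moves, never from a script. Its argument "series" is a list of rows, each a list of 7 numbers: the closure, from -1 (fully open) to 1 (shut), then the shift along the world's x, y, z in m, then the turn, a rotation vector about the world's x, y, z in rad. A call has 1 to 20 rows; each row shifts and turns the commanded pose from where the row before left it; what a row does not reach is not made up. A row lasts 1/12 s, in which the tool goes at most 41.7 mm and 7.16 degrees, less where a joint would pass 70% of its speed; a pose out of reach is approached as far as the arm can. A call is refused whole if a number of a shift passes 0.0417 or a number of a turn 0.125, either way. A call with a gripper value outside its range is refused whole. The fingers move at their own pace and stop on an object; "grip_force" is the grip in N (left out, the last holds). Time passes only in rows, so rows that do not move let the fingers close. It gives the time, the measured TCP pose, the force, the opening and the grip force at its end, in the units of the state.
- observe(): the state, without advancing time (a new reading comes with each control period).
- snapshot(name): name is "side" or "top"; returns (picture, depth): 420x560x3 uint8, blue, green, red; 420x560 float32, m along the optical axis (not along the pixel's ray), 0 where there is no reading.
- get_calibration(name): a dict with "camera_matrix" (3x3 intrinsics, pixels), "view" (4x4, takes a point from world to camera coordinates). Camera axes: x right, y down, z forward; pixel columns grow to the right and rows downward; lengths in m; the calibration is good to about 2 mm. A picture is of the moment at which its call begins. get_calibration takes no time and is no camera call.
- finish_job(): hands the job in; it is judged then, once.
The state is a dict: "time": time; "qpos": joint angles; "qvel": joint speeds; "joint_efforts": joint torques, N m; "tcp_pos": TCP position; "eef_rot": TCP orientation; "force": force on the tool from outside, world axes, zero at the start; "ft_torque": the same for the moment, N m; "gripper_width": opening from 0.0 (shut) to 1.0 (fully open); "finger_force": force on a finger pad.
Only numpy, scipy, OpenCV 4.12 (cv2) and the standard library are available. Lean on these libraries where they do the work, as an engineer would, in place of code of your own. Each camera call takes 0.05 s, during which the arm holds its last target. There are 200 camera calls.

## Task

Clear the five finished prints off the build plate and sort them by kind, whatever their colour: both gears into the blue tray, both knobs into the black tray, the bearing block into the red tray. Set each one down rather than dropping it, so that it ends up right way up and flat on the floor of its tray, and leave the filament spool and the scraper where they lie.

Things in the scene. Friction and masses are not known exactly. Their poses are not given: they have to be found in the camera images.
- gear_orange: Orange printed spur gear, outer diameter 44 mm over its 14 teeth, 14 mm thick, with a central hub 22 mm across that rises to 22 mm; lies flat on the build plate (fixed, 235 mm square, blue-taped, its top 6 mm above the bench). Origin: centre of its underside, z up. Can be pinched across the teeth or by the hub. About 20 g.
- gear_green: Green printed spur gear, outer diameter 44 mm over its 14 teeth, 14 mm thick, with a central hub 22 mm across that rises to 22 mm; lies flat on the build plate (fixed, 235 mm square, blue-taped, its top 6 mm above the bench). Origin: centre of its underside, z up. Can be pinched across the teeth or by the hub. About 20 g.
- knob_orange: Orange printed fluted round control knob, foot flange 38 mm across and 4 mm high, above it the 30 mm wide grip up to 26 mm height, white pointer line on top; stands upright on the build plate (prints there are at least 80 mm apart, centre to centre). Origin: centre of its underside, z up. Pinch it across the 30 mm grip, above the flange. About 20 g.
- knob_green: Green printed fluted round control knob, foot flange 38 mm across and 4 mm high, above it the 30 mm wide grip up to 26 mm height, white pointer line on top; stands upright on the build plate (prints there are at least 80 mm apart, centre to centre). Origin: centre of its underside, z up. Pinch it across the 30 mm grip, above the flange. About 20 g.
- bearing_block: Yellow printed bearing block: foot 62 mm (its x) by 28 mm (its y) and 9 mm high, on it a round-topped body 36 mm long in x, 28 mm wide in y, up to 40 mm height, with a dark bore along y; stands upright on the build plate. Origin: centre of its underside, z up. Pinch it across y, between its two flat parallel faces 28 mm apart. About 40 g.
- tray_blue: Blue open parts tray, fixed to the bench: outside 130 mm (its x) by 170 mm (its y), rim 30 mm above the bench, walls and floor 4 mm thick, so inside 122 by 162 mm with the floor 4 mm above the origin. Origin: centre of its underside, on the bench. Trays and spool swap places between starts.
- tray_black: Black open parts tray, fixed to the bench: outside 130 mm (its x) by 170 mm (its y), rim 30 mm above the bench, walls and floor 4 mm thick, so inside 122 by 162 mm with the floor 4 mm above the origin. Origin: centre of its underside, on the bench. Trays and spool swap places between starts.
- tray_red: Red open parts tray, fixed to the bench: outside 130 mm (its x) by 170 mm (its y), rim 30 mm above the bench, walls and floor 4 mm thick, so inside 122 by 162 mm with the floor 4 mm above the origin. Origin: centre of its underside, on the bench. Trays and spool swap places between starts.
- spool: Bystander: small loose spool of green filament lying flat, 100 mm across, 40 mm high, 0.3 kg, on the bench beside the trays. Origin: centre of its underside.
- scraper: Bystander: loose print scraper lying on the bench beyond the build plate, about 195 mm long along its x, orange handle 24 mm wide and 18 mm high towards -x, flat steel blade 45 mm wide towards +x. Origin: on its underside, near the blade end of the handle.

How it is judged:
At the end, for the whole second after the job is handed in: Both gears are inside the blue tray, both knobs inside the black tray and the bearing block inside the red tray, each right way up (within 0.15 rad) with its underside on the tray floor (within 5 mm, not on a wall or on another part), released and at rest (x of gear_orange in the frame of tray_blue between -0.061 and 0.061 m and y of gear_orange in the frame of tray_blue between -0.081 and 0.081 m and z of gear_orange in the frame of tray_blue between 0 and 0.009 m and angle between each of gear_orange, gear_green, knob_orange, knob_green, bearing_block's own z axis and vertical below 0.15 rad and linear speed of each of gear_orange, gear_green, knob_orange, knob_green, bearing_block below 0.02 m/s and angular speed of each of gear_orange, gear_green, knob_orange, knob_green, bearing_block below 0.2 rad/s and contact force between each of gear_orange, gear_green, knob_orange, knob_green, bearing_block and the fingers below 0.05 N and x of gear_green in the frame of tray_blue between -0.061 and 0.061 m and y of gear_green in the frame of tray_blue between -0.081 and 0.081 m and z of gear_green in the frame of tray_blue between 0 and 0.009 m and x of knob_orange in the frame of tray_black between -0.061 and 0.061 m and y of knob_orange in the frame of tray_black between -0.081 and 0.081 m and z of knob_orange in the frame of tray_black between 0 and 0.009 m and x of knob_green in the frame of tray_black between -0.061 and 0.061 m and y of knob_green in the frame of tray_black between -0.081 and 0.081 m and z of knob_green in the frame of tray_black between 0 and 0.009 m and x of bearing_block in the frame of tray_red between -0.061 and 0.061 m and y of bearing_block in the frame of tray_red between -0.081 and 0.081 m and z of bearing_block in the frame of tray_red between 0 and 0.009 m); the robot touches nothing.
It fails at once if the spool is pushed more than 20 mm from its place (distance of spool from where it was at the start of the episode above 0.02 m).
It fails at once if the scraper is pushed more than 20 mm from its place (distance of scraper from where it was at the start of the episode above 0.02 m).
It fails at once if a print is dropped or thrown (moves faster than 0.75 m/s, a fall of some 30 mm, while no finger touches it) ((contact force between gear_orange and the fingers below 0.02 N and linear speed of gear_orange above 0.75 m/s) or (contact force between gear_green and the fingers below 0.02 N and linear speed of gear_green above 0.75 m/s) or (contact force between knob_orange and the fingers below 0.02 N and linear speed of knob_orange above 0.75 m/s) or (contact force between knob_green and the fingers below 0.02 N and linear speed of knob_green above 0.75 m/s) or (contact force between bearing_block and the fingers below 0.02 N and linear speed of bearing_block above 0.75 m/s)).
It also fails if it takes over 110 s, if anything falls off the work surface, if the arm or the gripper's body presses on something with over 40 N, if the wrist force passes 120 N, or if a joint passes its speed limit or range.

## Working session

There is one attempt and no reset: what is moved stays moved. The work goes in short steps, Python scripts to look and compute and a tool call to move; the robot and the scene stay as the last step left them, time stands still between calls to the robot, and variables do not carry over. Pictures are saved under pics/ and viewed, at most 14 in all, crops included, and the job is handed in when it is done.

Besides the shell and the picture viewer there is one more tool, called after ">>>" as a command line: name --pt "numbers of a row" for each row, then --argument value for the rest. apply_moves: Moves the arm, as the interface text tells. Its arguments: {"type":"object","properties":{"series":{"type":"array","items":{"type":"array","items":{"type":"number"}}},"grip_force":{"type":"number"}},"required":["series"]}

```bash
mkdir -p pics
cat > h.py <<'E'
import numpy as np, cv2
from workcell import observe, snapshot, get_calibration, finish_job
def world(name, u, v, d):
    c=get_calibration(name); K=np.array(c["camera_matrix"]); V=np.array(c["view"])
    p=np.linalg.inv(K)@np.stack([u*d,v*d,d]).reshape(3,-1)
    return (np.linalg.inv(V)@np.vstack([p,np.ones(p.shape[1])]))[:3]
def cloud(name, depth):
    v,u=np.mgrid[:420,:560].astype(float)
    return world(name,u.ravel(),v.ravel(),depth.ravel().astype(float)).T.reshape(420,560,3)
E
python3 - <<'E'
from h import *
s=observe(); print(s)
for n in ("top","side"):
    p,d=snapshot(n); cv2.imwrite(f"pics/{n}0.png",p); np.savez(f"pics/{n}0.npz",p=p,d=d)
    c=get_calibration(n); print(n,np.round(c["view"],3).tolist(),np.round(c["camera_matrix"],1).tolist())
E
```

```text
{'time': 0.0, 'qpos': array([-1.1478845 ,  0.32180873, -0.07007314,  1.45168833,  0.0226187 ,
        1.37078547, -0.05691848]), 'qvel': array([ 2.50494120e-05,  3.68621572e-04, -7.97563686e-04, -1.56710426e-03,
        2.34297126e-04, -1.86483437e-04,  7.21482991e-04]), 'joint_efforts': array([-1.69448893e-03, -4.93586183e+01, -3.82893216e-01, -3.14337373e+01,
        1.30121529e-02,  1.10165161e-02, -3.04500293e-05]), 'tcp_pos': array([0.25834273, 0.59622658, 0.40362567]), 'eef_rot': array([-3.13969331e+00,  1.20740269e-04,  2.73278606e+00]), 'force': array([ 0.40484183, -0.53842468, -0.47686164]), 'ft_torque': array([0.00491658, 0.03475085, 0.0085727 ]), 'finger_force': 0.0, 'gripper_width': 1.0008988025143206}
top [[-0.026, -0.999, 0.024, -0.003], [-0.981, 0.021, -0.195, 0.594], [0.194, -0.029, -0.981, 0.956], [0.0, 0.0, 0.0, 1.0]] [[483.1, 0.0, 277.8], [0.0, 483.1, 215.3], [0.0, 0.0, 1.0]]
side [[0.991, -0.136, -0.019, -0.601], [-0.107, -0.675, -0.73, 0.094], [0.086, 0.725, -0.683, 1.091], [0.0, 0.0, 0.0, 1.0]] [[504.2, 0.0, 285.0], [0.0, 504.2, 212.4], [0.0, 0.0, 1.0]]
```

View pics/top0.png

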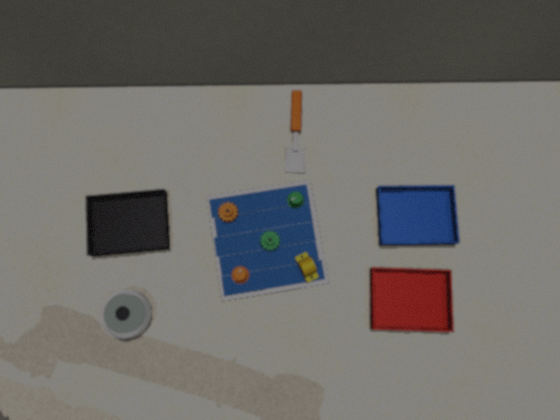

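View pics/side0.png

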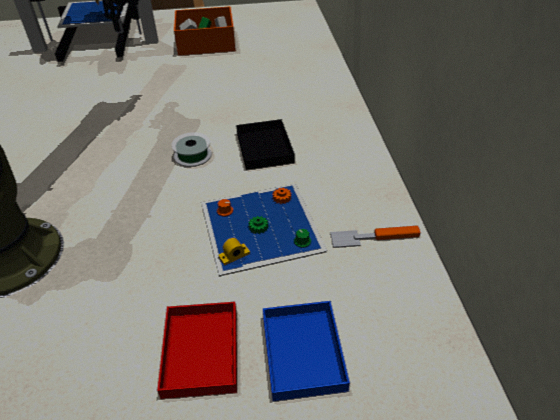

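Top view: gears at (228,212) orange and (270,240) green, knobs at (240,275) orange and (296,199) green, block at (307,265). The black tray is at (128,223), blue at (417,215), red at (411,300), and the spool at (127,313).

```bash
cat > m.py <<'E'
from h import *
import sys
tag=sys.argv[1] if len(sys.argv)>1 else "0"
C={n:(np.load(f"pics/{n}{tag}.npz")) for n in("top","side")}
P={n:cloud(n,C[n]["d"]) for n in C}
def rep(name,u,v,zlo,r,pz=None):
    c=P["top"][v-2:v+3,u-2:u+3].reshape(-1,3); c=np.median(c,0)
    for n in C:
        q=P[n].reshape(-1,3); m=(np.linalg.norm(q[:,:2]-c[:2],axis=1)<r)&(q[:,2]>zlo)&(C[n]["d"].ravel()>0)
        a=q[m]; 
        if len(a)<4: print(name,n,"few");continue
        (x,y),(w,h),ang=cv2.minAreaRect(a[:,:2].astype(np.float32)*1000)
        zt=np.percentile(a[:,2],95); t=a[a[:,2]>zt-.004]
        print(name,n,len(a),"rect c",round(x,1),round(y,1),"wh",round(w,1),round(h,1),"ang",round(ang,1),"ztop",round(zt*1000,1),"topmean",np.round(t[:,:2].mean(0)*1000,1))
if __name__=="__main__":
    for a in [("gearO",228,212,.013,.032),("gearG",270,240,.013,.032),("knobO",240,275,.020,.03),("knobG",296,199,.02,.03),("block",307,265,.012,.045),
      ("black",128,223,.022,.12),("blue",417,215,.022,.12),("red",411,300,.022,.115),("spool",124,313,.02,.06),("scr",296,110,.008,.06)]: rep(*a)
E
python3 m.py
python3 - <<'E'
from m import *
p=C["top"]["p"]; c=cv2.convertScaleAbs(cv2.resize(p[170:310,195:345],(750,700)),alpha=2.0); c=c[:600]
cv2.imwrite("pics/crop0.png",cv2.convertScaleAbs(cv2.resize(p[180:295,205:330],(652,600),interpolation=cv2.INTER_CUBIC),alpha=2))
E
```

```text
gearO top 282 rect c 612.1 92.5 wh 43.1 41.9 ang 39.2 ztop 28.3 topmean [611.8  92.9]
gearO side 192 rect c 612.2 88.9 wh 41.7 43.0 ang 51.0 ztop 26.9 topmean [612.7  89.3]
gearG top 280 rect c 546.8 1.3 wh 41.1 42.1 ang 89.2 ztop 28.5 topmean [547.2   2.1]
gearG side 227 rect c 547.9 -0.9 wh 42.9 45.3 ang 29.5 ztop 27.8 topmean [547.5  -0.7]
knobO top 146 rect c 475.5 66.8 wh 27.5 28.0 ang 54.1 ztop 33.2 topmean [475.5  66.9]
knobO side 119 rect c 475.4 64.1 wh 30.3 28.3 ang 63.3 ztop 32.5 topmean [475.1  64. ]
knobG top 141 rect c 637.0 -57.0 wh 27.8 28.3 ang 26.9 ztop 33.7 topmean [638.8 -57.1]
knobG side 140 rect c 638.2 -59.8 wh 30.3 28.2 ang 68.1 ztop 32.1 topmean [637.7 -60.3]
block top 373 rect c 488.1 -76.1 wh 61.4 28.8 ang 24.4 ztop 45.5 topmean [487.7 -76.3]
block side 427 rect c 487.6 -78.9 wh 61.4 31.6 ang 22.2 ztop 44.6 topmean [487.4 -79.1]
black top 666 rect c 593.5 309.2 wh 131.1 171.9 ang 4.2 ztop 31.3 topmean [593.1 311.4]
black side 368 rect c 594.2 305.9 wh 130.2 179.5 ang 4.0 ztop 29.8 topmean [594.6 298. ]
blue top 637 rect c 596.6 -324.2 wh 172.7 131.3 ang 89.6 ztop 31.4 topmean [ 595.7 -322.7]
blue side 950 rect c 595.9 -325.5 wh 172.7 130.3 ang 89.4 ztop 30.3 topmean [ 594.5 -336.9]
red top 627 rect c 414.1 -295.9 wh 172.0 130.2 ang 86.6 ztop 31.4 topmean [ 413.7 -293.8]
red side 991 rect c 413.2 -297.7 wh 174.7 130.6 ang 86.7 ztop 30.5 topmean [ 410.4 -307.5]
spool top 1932 rect c 400.1 306.5 wh 98.7 98.5 ang 88.5 ztop 41.6 topmean [400.8 306. ]
spool side 760 rect c 401.0 304.8 wh 101.0 98.7 ang 50.3 ztop 40.6 topmean [400.2 303.1]
scr top 432 rect c 843.7 -65.3 wh 23.9 109.7 ang 86.8 ztop 19.5 topmean [846.6 -65.2]
scr side 435 rect c 844.3 -68.9 wh 27.7 105.4 ang 87.1 ztop 18.0 topmean [846.1 -69.2]
```

View pics/crop0.png

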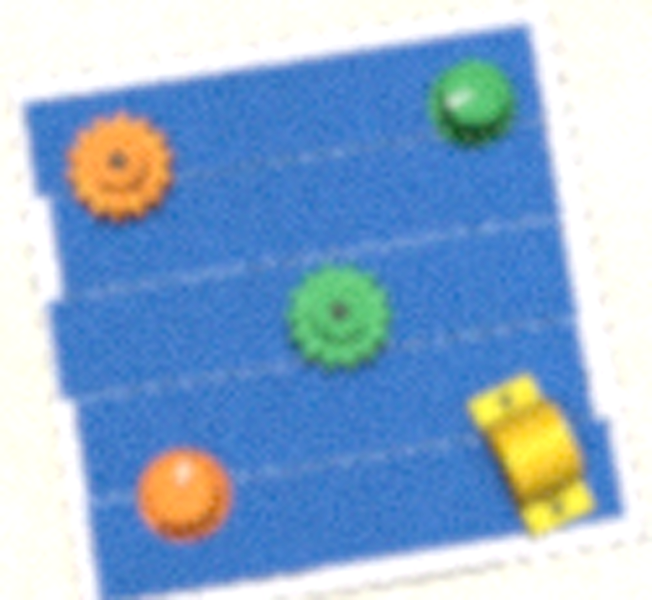

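The crop shows the two gears, the two upright knobs, and the block with its long axis about 23° from world x. Averaging both cameras gives gearO (612,91), gearG (547,0), knobO (475,65), knobG (638,-58), and block (488,-77). The first move is to a point above the orange gear.

>>> apply_moves --pt "-0.4 0.0221 -0.0316 -0.006 0 0 -0.0726" --pt "-0.4 0.0221 -0.0316 -0.006 0 0 -0.0726" --pt "-0.4 0.0221 -0.0316 -0.006 0 0 -0.0726" --pt "-0.4 0.0221 -0.0316 -0.006 0 0 -0.0726" --pt "-0.4 0.0221 -0.0316 -0.006 0 0 -0.0726" --pt "-0.4 0.0221 -0.0316 -0.006 0 0 -0.0726" --pt "-0.4 0.0221 -0.0316 -0.006 0 0 -0.0726" --pt "-0.4 0.0221 -0.0316 -0.006 0 0 -0.0726" --pt "-0.4 0.0221 -0.0316 -0.006 0 0 -0.0726" --pt "-0.4 0.0221 -0.0316 -0.006 0 0 -0.0726" --pt "-0.4 0.0221 -0.0316 -0.006 0 0 -0.0726" --pt "-0.4 0.0221 -0.0316 -0.006 0 0 -0.0726" --pt "-0.4 0.0221 -0.0316 -0.006 0 0 -0.0726" --pt "-0.4 0.0221 -0.0316 -0.006 0 0 -0.0726" --pt "-0.4 0.0221 -0.0316 -0.006 0 0 -0.0726" --pt "-0.4 0.0221 -0.0316 -0.006 0 0 -0.0726" --pt "-0.4 0 0 0 0 0 0" --pt "-0.4 0 0 0 0 0 0" --pt "-0.4 0 0 0 0 0 0" --grip_force 25

```text
time: 1.68
tcp_pos: [0.6117, 0.0912, 0.3081]
eef_rot: [-3.14, -0.0, 1.572]
force: [0.1, 0.4, 0.4]
gripper_width: 0.697
finger_force: 0.0
```

>>> apply_moves --pt "-0.4 0.0003 -0.0002 -0.035 0 0 0" --pt "-0.4 0 0 -0.035 0 0 0" --pt "-0.4 0 0 -0.03 0 0 0" --pt "-0.4 0 0 -0.02 0 0 0" --pt "-0.4 0 0 -0.006 0 0 0" --pt "-0.4 0 0 0 0 0 0" --pt "-0.4 0 0 0 0 0 0"

```text
time: 2.27
tcp_pos: [0.6125, 0.0919, 0.1838]
eef_rot: [3.14, -0.001, 1.573]
force: [0.0, -0.2, 0.7]
gripper_width: 0.702
finger_force: 0.0
```

Run:
```python
from h import *
print(observe()["tcp_pos"],observe()["force"])
a,_=snapshot("side"); b,_=snapshot("top")
f=lambda p,s:cv2.convertScaleAbs(cv2.resize(p[s],(400,400),interpolation=cv2.INTER_CUBIC),alpha=2)
cv2.imwrite("pics/g1.png",np.hstack([f(a,np.s_[140:240,230:330]),f(b,np.s_[160:260,180:280])]))
```

```text
[0.61251356 0.09190971 0.18378179] [ 0.04022693 -0.2089079   0.72543512]
```

View pics/g1.png

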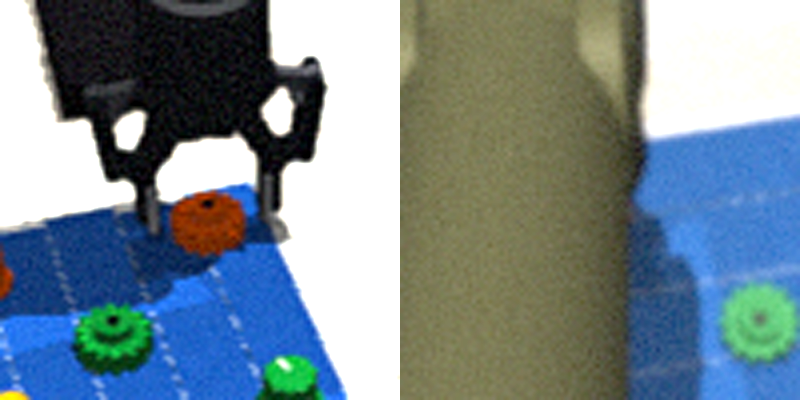

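The side view shows the fingers straddling the orange gear about evenly, at (150,210) and (268,200) in the crop. I'll lower slightly, close, and lift a little.

>>> apply_moves --pt "-0.4 0 0 -0.002 0 0 0" --pt "0.2 0 0 0 0 0 0" --pt "1 0 0 0 0 0 0" --pt "1 0 0 0 0 0 0" --pt "1 0 0 0 0 0 0" --pt "1 0 0 0 0 0 0" --pt "1 0 0 0 0 0 0" --pt "1 0 0 0 0 0 0"

```text
time: 3.03
tcp_pos: [0.6128, 0.0907, 0.182]
eef_rot: [3.14, -0.001, 1.571]
force: [-1.6, -0.9, 5.2]
gripper_width: 0.501
finger_force: 25.3
```

>>> apply_moves --pt "1 0 0 0.01 0 0 0" --pt "1 0 0 0.03 0 0 0" --pt "1 0 0 0.03 0 0 0" --pt "1 -0.0012 -0.02 0.03 0 0 0" --pt "1 -0.0012 -0.0338 0 0 0 0" --pt "1 -0.0012 -0.04 0 0 0 0" --pt "1 -0.0012 -0.04 0 0 0 0" --pt "1 -0.0012 -0.04 0 0 0 0" --pt "1 -0.0012 -0.04 0 0 0 0" --pt "1 -0.0012 -0.04 0 0 0 0" --pt "1 -0.0012 -0.04 0 0 0 0" --pt "1 -0.0012 -0.04 0 0 0 0" --pt "1 -0.0012 -0.04 0 0 0 0" --pt "1 -0.0012 -0.04 0 0 0 0" --pt "1 -0.0012 -0.03 0 0 0 0" --pt "1 -0.0012 -0.01 0 0 0 0" --pt "1 0 0 0 0 0 0" --pt "1 0 0 0 0 0 0"

```text
time: 4.53
tcp_pos: [0.5966, -0.3628, 0.2806]
eef_rot: [-3.141, -0.001, 1.57]
force: [0.8, 0.5, -0.7]
gripper_width: 0.497
finger_force: 25.6
```

>>> apply_moves --pt "1 0 0 -0.035 0 0 0" --pt "1 0 0 -0.03 0 0 0" --pt "1 0 0 -0.02 0 0 0" --pt "1 0 0 -0.01 0 0 0" --pt "1 0 0 -0.003 0 0 0" --pt "1 0 0 -0.001 0 0 0" --pt "1 0 0 -0.0005 0 0 0" --pt "1 0 0 0 0 0 0"

```text
time: 5.2
tcp_pos: [0.5975, -0.3632, 0.1831]
eef_rot: [3.139, 0.001, 1.572]
force: [-0.5, -0.1, 0.4]
gripper_width: 0.5
finger_force: 25.6
```

>>> apply_moves --pt "1 0 0 -0.001 0 0 0" --pt "1 0 0 -0.001 0 0 0" --pt "1 0 0 0 0 0 0" --pt "1 0 0 0 0 0 0"

```text
time: 5.53
tcp_pos: [0.5969, -0.3634, 0.18]
eef_rot: [3.14, 0.0, 1.571]
force: [0.6, -0.8, 2.7]
gripper_width: 0.5
finger_force: 25.7
```

>>> apply_moves --pt "0 0 0 0 0 0 0" --pt "-0.4 0 0 0 0 0 0" --pt "-0.4 0 0 0 0 0 0" --pt "-0.4 0 0 0 0 0 0" --pt "-0.4 0 0 0.01 0 0 0" --pt "-0.4 0 0 0.03 0 0 0" --pt "-0.4 0 0 0.03 0 0 0" --pt "-0.4 0 0.004 0.03 0 0 0" --pt "-0.4 -0.005 0.036 0 0 0 0" --pt "-0.4 -0.005 0.036 0 0 0 0" --pt "-0.4 -0.005 0.036 0 0 0 0" --pt "-0.4 -0.005 0.036 0 0 0 0" --pt "-0.4 -0.005 0.036 0 0 0 0" --pt "-0.4 -0.005 0.036 0 0 0 0" --pt "-0.4 -0.005 0.036 0 0 0 0" --pt "-0.4 -0.005 0.036 0 0 0 0" --pt "-0.4 -0.005 0.036 0 0 0 0" --pt "-0.4 -0.004 0.036 0 0 0 0" --pt "-0.4 0 0 0 0 0 0" --pt "-0.4 0 0 0 0 0 0"

```text
time: 7.2
tcp_pos: [0.5475, 0.0036, 0.2799]
eef_rot: [3.141, -0.001, 1.577]
force: [-0.1, -1.6, -0.4]
gripper_width: 0.7
finger_force: 0.0
```

Run:
```python
from h import *
a,_=snapshot("side")
cv2.imwrite("pics/p1.png",cv2.convertScaleAbs(cv2.resize(a[180:400,140:360],(600,600),interpolation=cv2.INTER_CUBIC),alpha=1.8))
```

```text
(no output)
```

View pics/p1.png

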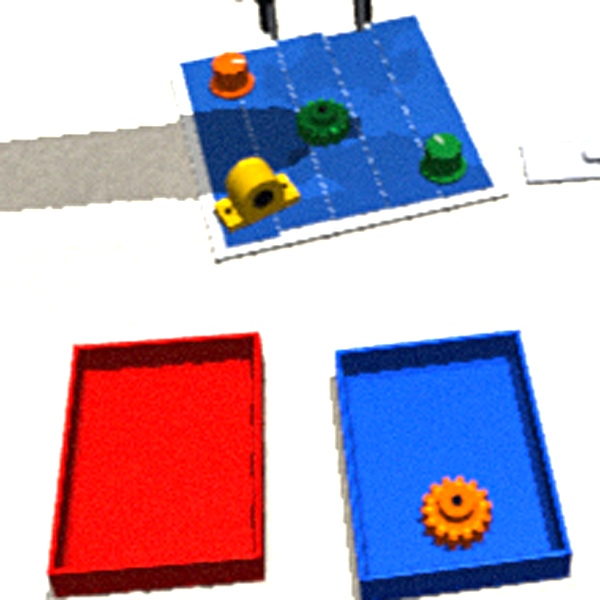

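The orange gear lies flat in the blue tray, at (455,505) in the crop. Next is the green gear.

>>> apply_moves --pt "-0.4 0 0 -0.035 0 0 0" --pt "-0.4 0 0 -0.03 0 0 0" --pt "-0.4 0 0 -0.02 0 0 0" --pt "-0.4 0 0 -0.01 0 0 0" --pt "-0.4 0 0 -0.003 0 0 0" --pt "-0.4 0 0 0 0 0 0" --pt "-0.4 0 0 0 0 0 0"

```text
time: 7.83
tcp_pos: [0.5485, 0.0001, 0.1825]
eef_rot: [3.139, 0.0, 1.57]
force: [0.8, -0.3, 0.5]
gripper_width: 0.697
finger_force: 0.0
```

>>> apply_moves --pt "0.2 0 0 -0.0005 0 0 0" --pt "1 0 0 0 0 0 0" --pt "1 0 0 0 0 0 0" --pt "1 0 0 0 0 0 0" --pt "1 0 0 0 0 0 0" --pt "1 0 0 0 0 0 0" --pt "1 0 0 0.01 0 0 0" --pt "1 0 0 0.03 0 0 0" --pt "1 0 0 0.03 0 0 0" --pt "1 0.006 -0.015 0.03 0 0 0" --pt "1 0.006 -0.035 0 0 0 0" --pt "1 0.006 -0.04 0 0 0 0" --pt "1 0.006 -0.04 0 0 0 0" --pt "1 0.006 -0.04 0 0 0 0" --pt "1 0.006 -0.04 0 0 0 0" --pt "1 0.006 -0.04 0 0 0 0" --pt "1 0.006 -0.03 0 0 0 0" --pt "1 0 -0.007 0 0 0 0" --pt "1 0 0 0 0 0 0" --pt "1 0 0 0 0 0 0"

```text
time: 9.5
tcp_pos: [0.5956, -0.2855, 0.2808]
eef_rot: [-3.141, -0.001, 1.571]
force: [-0.4, 0.8, 0.0]
gripper_width: 0.498
finger_force: 25.6
```

>>> apply_moves --pt "1 0 0 -0.035 0 0 0" --pt "1 0 0 -0.03 0 0 0" --pt "1 0 0 -0.02 0 0 0" --pt "1 0 0 -0.01 0 0 0" --pt "1 0 0 -0.003 0 0 0" --pt "1 0 0 -0.001 0 0 0" --pt "1 0 0 -0.001 0 0 0" --pt "1 0 0 0 0 0 0" --pt "1 0 0 0 0 0 0"

```text
time: 10.25
tcp_pos: [0.5963, -0.2864, 0.1823]
eef_rot: [3.139, 0.001, 1.571]
force: [0.2, -0.4, 0.8]
gripper_width: 0.499
finger_force: 25.6
```

>>> apply_moves --pt "1 0 0 -0.001 0 0 0" --pt "1 0 0 -0.001 0 0 0" --pt "1 0 0 0 0 0 0" --pt "1 0 0 0 0 0 0"

```text
time: 10.58
tcp_pos: [0.5961, -0.2865, 0.1805]
eef_rot: [3.14, 0.0, 1.571]
force: [-1.7, 0.9, 6.2]
gripper_width: 0.5
finger_force: 26.2
```

>>> apply_moves --pt "0 0 0 0 0 0 0" --pt "-0.4 0 0 0 0 0 0" --pt "-0.4 0 0 0 0 0 0" --pt "-0.4 0 0 0 0 0 0" --pt "-0.4 0 0 0.01 0 0 0" --pt "-0.4 0 0 0.03 0 0 0" --pt "-0.4 0 0 0.03 0 0 0" --pt "-0.4 0 0.004 0.03 0 0 0" --pt "-0.4 0.006 0.034 0 0 0 0" --pt "-0.4 0.006 0.037 0 0 0 0" --pt "-0.4 0.006 0.037 0 0 0 0" --pt "-0.4 0.006 0.037 0 0 0 0" --pt "-0.4 0.006 0.037 0 0 0 0" --pt "-0.4 0.006 0.03 0 0 0 0" --pt "-0.4 0.0056 0.012 0 0 0 0" --pt "-0.4 0 0 0 0 0 0" --pt "-0.4 0 0 0 0 0 0" --pt "-0.4 0 0 0 0 0 0"

```text
time: 12.08
tcp_pos: [0.6369, -0.0608, 0.2791]
eef_rot: [-3.142, 0.002, 1.568]
force: [-0.0, -0.7, -1.2]
gripper_width: 0.698
finger_force: 0.0
```

>>> apply_moves --pt "-0.1 0.0003 0.0005 -0.02 0 0 0" --pt "-0.1 0 0 -0.03 0 0 0" --pt "-0.1 0 0 -0.025 0 0 0" --pt "-0.1 0 0 -0.012 0 0 0" --pt "-0.1 0 0 -0.006 0 0 0" --pt "-0.1 0 0 0 0 0 0" --pt "-0.1 0 0 0 0 0 0" --pt "-0.1 0 0 0 0 0 0"

```text
time: 12.75
tcp_pos: [0.6384, -0.0583, 0.1875]
eef_rot: [3.139, 0.0, 1.571]
force: [-0.4, 0.3, 0.9]
gripper_width: 0.547
finger_force: 0.0
```

Run:
```python
from h import *
a,_=snapshot("side")
cv2.imwrite("pics/k1.png",cv2.convertScaleAbs(cv2.resize(a[180:280,240:360],(600,500),interpolation=cv2.INTER_CUBIC),alpha=1.8))
```

```text
(no output)
```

View pics/k1.png

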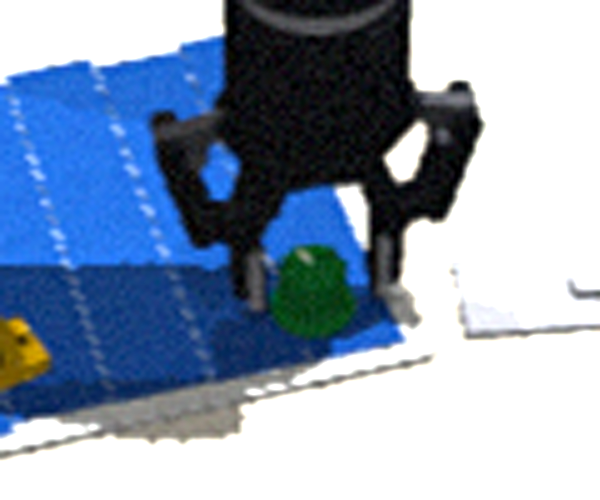

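The fingers straddle the green knob at (312,290) with clearance to the scraper.

>>> apply_moves --pt "0.2 0 0 -0.0015 0 0 0" --pt "1 0 0 0 0 0 0" --pt "1 0 0 0 0 0 0" --pt "1 0 0 0 0 0 0" --pt "1 0 0 0 0 0 0" --pt "1 0 0 0 0 0 0" --pt "1 0 0 0.01 0 0 0" --pt "1 0 0 0.03 0 0 0" --pt "1 -0.002 0.005 0.03 0 0 0" --pt "1 -0.005 0.02 0.03 0 0 0" --pt "1 -0.005 0.04 0 0 0 0" --pt "1 -0.005 0.04 0 0 0 0" --pt "1 -0.005 0.04 0 0 0 0" --pt "1 -0.005 0.04 0 0 0 0" --pt "1 -0.005 0.04 0 0 0 0" --pt "1 -0.005 0.04 0 0 0 0" --pt "1 -0.005 0.04 0 0 0 0" --pt "1 -0.005 0.04 0 0 0 0" --pt "1 0 0.02 0 0 0 0"

```text
time: 14.38
tcp_pos: [0.5877, 0.3143, 0.2842]
eef_rot: [-3.14, -0.003, 1.578]
force: [-0.9, 1.3, -0.5]
gripper_width: 0.341
finger_force: 24.8
```

>>> apply_moves --pt "1 0 0.028 0 0 0 0" --pt "1 0 0.01 0 0 0 0" --pt "1 0 0 0 0 0 0" --pt "1 0 0 -0.02 0 0 0" --pt "1 0 0 -0.03 0 0 0" --pt "1 0 0 -0.03 0 0 0" --pt "1 0 0 -0.012 0 0 0" --pt "1 0 0 -0.006 0 0 0" --pt "1 0 0 0 0 0 0" --pt "1 0 0 0 0 0 0"

```text
time: 15.22
tcp_pos: [0.5916, 0.3447, 0.1877]
eef_rot: [3.14, -0.001, 1.57]
force: [0.7, -0.1, 1.3]
gripper_width: 0.34
finger_force: 24.8
```

>>> apply_moves --pt "1 0 0 -0.001 0 0 0" --pt "1 0 0 -0.001 0 0 0" --pt "1 0 0 -0.001 0 0 0" --pt "1 0 0 0 0 0 0" --pt "1 0 0 0 0 0 0"

```text
time: 15.63
tcp_pos: [0.5906, 0.3455, 0.1836]
eef_rot: [3.141, -0.0, 1.571]
force: [-0.2, 0.1, -0.2]
gripper_width: 0.339
finger_force: 24.8
```

>>> apply_moves --pt "1 0 0 -0.001 0 0 0" --pt "1 0 0 0 0 0 0" --pt "1 0 0 0 0 0 0"

```text
time: 15.88
tcp_pos: [0.5907, 0.3455, 0.1834]
eef_rot: [3.141, -0.0, 1.571]
force: [-2.0, -0.8, 4.9]
gripper_width: 0.338
finger_force: 25.4
```

>>> apply_moves --pt "0 0 0 0 0 0 0" --pt "-0.1 0 0 0 0 0 0" --pt "-0.1 0 0 0 0 0 0" --pt "-0.1 0 0 0 0 0 0" --pt "-0.1 0 0 0.01 0 0 0" --pt "-0.1 0 0 0.03 0 0 0" --pt "-0.1 0 0 0.03 0 0 0" --pt "-0.1 -0.003 -0.01 0.03 0 0 0" --pt "-0.1 -0.014 -0.034 0 0 0 0" --pt "-0.1 -0.014 -0.034 0 0 0 0" --pt "-0.1 -0.014 -0.034 0 0 0 0" --pt "-0.1 -0.014 -0.034 0 0 0 0" --pt "-0.1 -0.014 -0.034 0 0 0 0" --pt "-0.1 -0.014 -0.034 0 0 0 0" --pt "-0.1 -0.014 -0.034 0 0 0 0" --pt "-0.1 -0.01 -0.022 0 0 0 0" --pt "-0.1 -0.004 -0.01 0 0 0 0" --pt "-0.1 0 0 0 0 0 0" --pt "-0.1 0 0 0 0 0 0" --pt "-0.1 0 0 0 0 0 0"

```text
time: 17.55
tcp_pos: [0.4763, 0.0671, 0.2827]
eef_rot: [3.14, -0.001, 1.573]
force: [-0.0, 0.1, -0.7]
gripper_width: 0.55
finger_force: 0.0
```

>>> apply_moves --pt "-0.1 -0.0003 0 -0.025 0 0 0" --pt "-0.1 0 0 -0.03 0 0 0" --pt "-0.1 0 0 -0.025 0 0 0" --pt "-0.1 0 0 -0.012 0 0 0" --pt "-0.1 0 0 -0.005 0 0 0" --pt "-0.1 0 0 0 0 0 0" --pt "-0.1 0 0 0 0 0 0" --pt "-0.1 0 0 0 0 0 0"

```text
time: 18.22
tcp_pos: [0.4762, 0.066, 0.1863]
eef_rot: [3.14, -0.001, 1.572]
force: [0.2, -0.1, -0.8]
gripper_width: 0.549
finger_force: 0.0
```

Run:
```python
from h import *
a,_=snapshot("side")
cv2.imwrite("pics/k2.png",cv2.convertScaleAbs(cv2.resize(a[110:260,180:340],(640,600),interpolation=cv2.INTER_CUBIC),alpha=1.8))
```

```text
(no output)
```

View pics/k2.png

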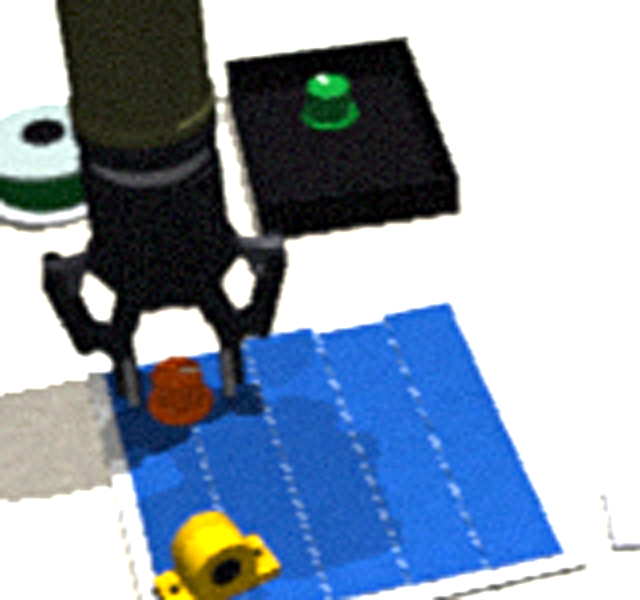

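The green knob stands upright in the black tray at (328,100), and the fingers straddle the orange knob at (180,390).

>>> apply_moves --pt "0.2 0 0 -0.0005 0 0 0" --pt "1 0 0 0 0 0 0" --pt "1 0 0 0 0 0 0" --pt "1 0 0 0 0 0 0" --pt "1 0 0 0 0 0 0" --pt "1 0 0 0 0 0 0" --pt "1 0 0 0.01 0 0 0" --pt "1 0 0 0.03 0 0 0" --pt "1 0 0 0.03 0 0 0" --pt "1 0.005 0.008 0.03 0 0 0" --pt "1 0.018 0.03 0 0 0 0" --pt "1 0.02 0.034 0 0 0 0" --pt "1 0.02 0.034 0 0 0 0" --pt "1 0.02 0.034 0 0 0 0" --pt "1 0.02 0.034 0 0 0 0" --pt "1 0.014 0.024 0 0 0 0" --pt "1 0.004 0.006 0 0 0 0" --pt "1 0 0 0 0 0 0" --pt "1 0 0 0 0 0 0" --pt "1 0 0 0 0 0 0"

```text
time: 19.93
tcp_pos: [0.5961, 0.2671, 0.2848]
eef_rot: [-3.141, 0.001, 1.569]
force: [0.5, 0.3, -0.4]
gripper_width: 0.343
finger_force: 24.9
```

>>> apply_moves --pt "1 0 0 -0.025 0 0 0" --pt "1 0 0 -0.03 0 0 0" --pt "1 0 0 -0.025 0 0 0" --pt "1 0 0 -0.012 0 0 0" --pt "1 0 0 -0.006 0 0 0" --pt "1 0 0 -0.002 0 0 0" --pt "1 0 0 -0.001 0 0 0" --pt "1 0 0 0 0 0 0" --pt "1 0 0 0 0 0 0" --pt "1 0 0 0 0 0 0"

```text
time: 20.77
tcp_pos: [0.5968, 0.2695, 0.1851]
eef_rot: [3.14, -0.001, 1.571]
force: [-0.1, 0.2, 0.5]
gripper_width: 0.343
finger_force: 24.9
```

>>> apply_moves --pt "1 0 0 -0.001 0 0 0" --pt "1 0 0 -0.0007 0 0 0" --pt "1 0 0 0 0 0 0" --pt "1 0 0 0 0 0 0"

```text
time: 21.1
tcp_pos: [0.5968, 0.2695, 0.1838]
eef_rot: [3.14, -0.001, 1.571]
force: [-2.1, -0.6, 6.1]
gripper_width: 0.334
finger_force: 25.5
```

>>> apply_moves --pt "0 0 0 0 0 0 0" --pt "-0.1 0 0 0 0 0 0" --pt "-0.1 0 0 0 0 0 0" --pt "-0.1 0 0 0 0 0 0" --pt "-0.1 0 0 0.01 0 0 0" --pt "-0.1 0 0 0.03 0 0 0" --pt "-0.1 0 0 0.03 0 0 0" --pt "-0.1 0 0 0.03 0 0 0" --pt "-0.1 -0.009 -0.027 0 0 0 -0.0963" --pt "-0.1 -0.01 -0.032 0 0 0 -0.0963" --pt "-0.1 -0.01 -0.032 0 0 0 -0.0963" --pt "-0.1 -0.01 -0.032 0 0 0 -0.0963" --pt "-0.1 -0.01 -0.032 0 0 0 -0.0963" --pt "-0.1 -0.01 -0.032 0 0 0 -0.0963" --pt "-0.1 -0.01 -0.032 0 0 0 -0.0963" --pt "-0.1 -0.01 -0.032 0 0 0 -0.0963" --pt "-0.1 -0.01 -0.032 0 0 0 -0.0963" --pt "-0.1 -0.01 -0.032 0 0 0 -0.0963" --pt "-0.1 -0.008 -0.025 0 0 0 -0.0963" --pt "-0.1 -0.002 -0.007 0 0 0 -0.0963"

```text
time: 22.77
tcp_pos: [0.4856, -0.0827, 0.2828]
eef_rot: [3.141, -0.0, 0.404]
force: [0.3, 0.2, -0.8]
gripper_width: 0.548
finger_force: 0.0
```

>>> apply_moves --pt "-0.1 0 0 0 0 0 0" --pt "-0.1 0 0 0 0 0 0" --pt "-0.1 0 0 0 0 0 0"

```text
time: 23.02
tcp_pos: [0.4877, -0.0765, 0.2824]
eef_rot: [-3.141, -0.001, 0.42]
force: [-0.1, 0.6, 1.4]
gripper_width: 0.55
finger_force: 0.0
```

Run:
```python
from h import *
a,_=snapshot("side")
cv2.imwrite("pics/b1.png",cv2.convertScaleAbs(cv2.resize(a[110:290,180:340],(530,600),interpolation=cv2.INTER_CUBIC),alpha=1.8))
```

```text
(no output)
```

View pics/b1.png

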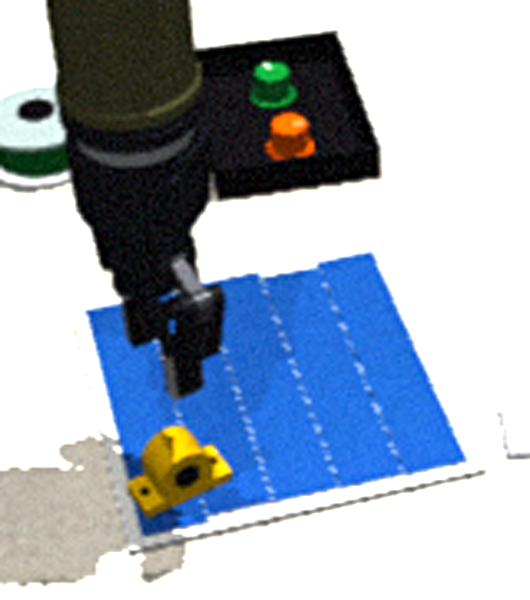

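Both knobs stand upright in the black tray, at (272,85) and (290,135). The gripper is above the block at (180,470) with its finger faces parallel to the block's faces.

>>> apply_moves --pt "-0.1 0.0003 0 -0.025 0 0 0" --pt "-0.1 0 0 -0.03 0 0 0" --pt "-0.1 0 0 -0.02 0 0 0" --pt "-0.1 0 0 -0.012 0 0 0" --pt "-0.1 0 0 -0.005 0 0 0" --pt "-0.1 0 0 0 0 0 0" --pt "-0.1 0 0 0 0 0 0" --pt "0.2 0 0 0 0 0 0" --pt "0.5 0 0 0 0 0 0" --pt "1 0 0 0 0 0 0" --pt "1 0 0 0 0 0 0" --pt "1 0 0 0 0 0 0" --pt "1 0 0 0 0 0 0" --pt "1 0 0 0 0 0 0"

```text
time: 24.23
tcp_pos: [0.4885, -0.0778, 0.1913]
eef_rot: [3.141, -0.002, 0.416]
force: [-0.7, -0.7, 6.5]
gripper_width: 0.321
finger_force: 26.2
```

>>> apply_moves --pt "1 0 0 0.01 0 0 0" --pt "1 0 0 0.03 0 0 0" --pt "1 0 0 0.03 0 0 0" --pt "1 0 0 0.03 0 0 0" --pt "1 -0.01 -0.029 0 0 0 0" --pt "1 -0.012 -0.035 0 0 0 0" --pt "1 -0.012 -0.035 0 0 0 0" --pt "1 -0.012 -0.035 0 0 0 0" --pt "1 -0.012 -0.035 0 0 0 0" --pt "1 -0.01 -0.03 0 0 0 0" --pt "1 -0.007 -0.02 0 0 0 0" --pt "1 0 0 0 0 0 0" --pt "1 0 0 0 0 0 0" --pt "1 0 0 0 0 0 0"

```text
time: 25.4
tcp_pos: [0.4127, -0.296, 0.2901]
eef_rot: [-3.141, -0.0, 0.416]
force: [-0.1, -0.4, -0.9]
gripper_width: 0.326
finger_force: 25.4
```

>>> apply_moves --pt "1 0 0 -0.025 0 0 0" --pt "1 0 0 -0.03 0 0 0" --pt "1 0 0 -0.025 0 0 0" --pt "1 0 0 -0.012 0 0 0" --pt "1 0 0 -0.005 0 0 0" --pt "1 0 0 -0.002 0 0 0" --pt "1 0 0 0 0 0 0" --pt "1 0 0 0 0 0 0" --pt "1 0 0 0 0 0 0"

```text
time: 26.15
tcp_pos: [0.4132, -0.297, 0.1923]
eef_rot: [3.14, -0.002, 0.416]
force: [0.3, -0.6, -0.7]
gripper_width: 0.326
finger_force: 25.3
```

>>> apply_moves --pt "1 0 0 -0.001 0 0 0" --pt "1 0 0 -0.001 0 0 0" --pt "1 0 0 0 0 0 0" --pt "1 0 0 0 0 0 0"

```text
time: 26.48
tcp_pos: [0.4129, -0.2967, 0.1894]
eef_rot: [3.141, -0.001, 0.416]
force: [0.1, -0.2, 1.4]
gripper_width: 0.326
finger_force: 25.6
```

>>> apply_moves --pt "1 0 0 -0.0007 0 0 0" --pt "1 0 0 0 0 0 0" --pt "1 0 0 0 0 0 0"

```text
time: 26.73
tcp_pos: [0.4129, -0.2969, 0.1893]
eef_rot: [-3.141, -0.001, 0.415]
force: [-2.4, 1.8, 10.9]
gripper_width: 0.324
finger_force: 26.6
```

>>> apply_moves --pt "0.2 0 0 0 0 0 0" --pt "-0.1 0 0 0 0 0 0" --pt "-0.1 0 0 0 0 0 0" --pt "-0.1 0 0 0 0 0 0" --pt "-0.1 0 0 0 0 0 0" --pt "-0.1 0 0 0.01 0 0 0" --pt "-0.1 0 0 0.03 0 0 0" --pt "-0.1 0 0 0.03 0 0 0" --pt "-0.1 0 0 0.03 0 0 0" --pt "-0.1 0.01 0.04 0 0 0 0" --pt "-0.1 0.01 0.04 0 0 0 0" --pt "-0.1 0.01 0.04 0 0 0 0" --pt "-0.1 0.01 0.04 0 0 0 0" --pt "-0.1 0.01 0.04 0 0 0 0" --pt "-0.1 0.01 0.03 0 0 0 0" --pt "-0.1 0 0 0 0 0 0" --pt "-0.1 0 0 0 0 0 0"

```text
time: 28.15
tcp_pos: [0.473, -0.0649, 0.2889]
eef_rot: [3.141, -0.0, 0.42]
force: [-0.4, -0.3, 0.7]
gripper_width: 0.552
finger_force: 0.0
```

Run:
```python
from h import *
print(observe()["time"])
for n in ("top","side"):
    p,d=snapshot(n); np.savez(f"pics/{n}9.npz",p=p,d=d)
    if n=="side": cv2.imwrite("pics/end.png",cv2.convertScaleAbs(cv2.resize(p[100:,60:460],(750,600),interpolation=cv2.INTER_CUBIC),alpha=1.6))
    q=cloud(n,d).reshape(-1,3); ok=d.ravel()>0
    for k,c,z in [("gO",(.597,-.363),.02),("gG",(.596,-.287),.02),("kG",(.591,.345),.02),("kO",(.597,.27),.02),("bl",(.413,-.297),.03),("spool",(.4005,.3055),.02)]:
        m=ok&(np.linalg.norm(q[:,:2]-c,axis=1)<(.06 if k=="spool" else .03))&(q[:,2]>z)&(q[:,2]<.1); a=q[m]
        if len(a)>3:
            r=cv2.minAreaRect(a[:,:2].astype(np.float32)*1000); print(n,k,len(a),np.round(r[0]),np.round(r[1]),"ztop mm",np.round(np.percentile(a[:,2],95)*1000,1))
```

```text
28.15
top gO 87 [ 596. -361.] [21. 36.] ztop mm 26.8
top gG 91 [ 594. -284.] [37. 25.] ztop mm 27.9
top kG 153 [590. 345.] [29. 28.] ztop mm 31.1
top kO 145 [597. 270.] [28. 28.] ztop mm 31.3
top bl 241 [ 413. -295.] [34. 29.] ztop mm 44.4
top spool 1928 [400. 306.] [98. 98.] ztop mm 41.4
side gO 132 [ 596. -369.] [31. 19.] ztop mm 26.3
side gG 112 [ 595. -289.] [27. 20.] ztop mm 26.4
side kG 71 [593. 343.] [30. 26.] ztop mm 30.2
side kO 84 [598. 268.] [31. 30.] ztop mm 29.8
side bl 324 [ 411. -298.] [36. 33.] ztop mm 43.5
side spool 347 [375. 301.] [ 48. 103.] ztop mm 40.7
```

View pics/end.png

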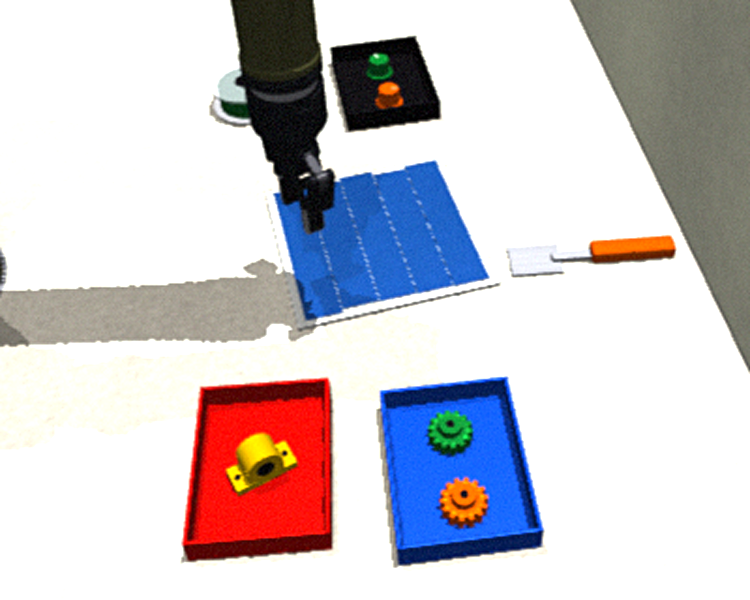

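The final view shows the gears flat in the blue tray at (450,432) and (465,500), the block in the red tray at (262,462), and the knobs in the black tray at (379,65) and (389,95). The measured top heights match parts resting on the tray floors, and the spool and scraper haven't moved.

```bash
python3 -c "
from workcell import finish_job
print(finish_job())"
```

```text
the job is handed in; nothing more can be done
None
```

All five prints are sorted into their trays, upright and flat as far as the cameras show; the job is handed in after about 28 s of robot time, and no verdict came back.

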